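# Shut the sample cabinet on its catch

### The arm

A 6-joint arm with a two-finger parallel gripper is mounted at the origin on the work surface. World frame = base frame: x ahead of the robot, y to its left, z up, the work surface at z = 0. Lengths are in mm, angles in rad, forces in N, time in s.
With the tool pointing down it reaches from about 325 to 900 mm from the base axis. Payload 3.5 kg.
Tool frame: the origin (TCP) lies on the centre line of the jaws, within the pads' length; the fingertips stand 17 mm ahead of it and the grasp point (between the pads) lies 2 mm behind it; z points along the fingers, y is the line along which they close (so a half turn about z gives the same grasp; the last joint's range is limited). The gripper opens to 85 mm and grips with 20 to 120 N. Pads are 22 mm wide; open, the fingers measure 114 mm over their backs; the gripper's body (76 mm by 85 mm) begins 54 mm behind the grasp point. The pads swing forward as they close: fully open they stand 13 mm farther back than shut.
Start: joints at [1.053, 0.276, -0.026, 1.268, 0, 1.467], TCP at [251.885, 571.993, 248.313] pointing down, gripper open.
Joint ranges: [-3.12, 3.12], [-0.85, 1.88], [-1.08, 1.24], [-1.95, 2.15], [-1.57, 1.53], [-3.14, 3.14]. Speed limits (rad/s): [2.57, 2.57, 3.14, 3.14, 3.14, 3.14].

### API

Orientations are given as a unit quaternion [x, y, z, w].
In Python, from workcell import r, vision, finder gives the robot as it stands. The module is installed in compiled form; this text tells all that it offers.
- The arm moves only by the shell command python3 -m creep 'ROWS' [FORCE]. ROWS is JSON, a list of rows, each a list of 3 entries, a list of its own where there are three numbers: the turn, a rotation vector about the tool's x, y, z in rad, then the shift along the tool's x, y, z in m, then the finger opening in m, from 0 to 0.0854. A call has 1 to 12 rows; each row is the pose to reach, as a shift and turn from the pose commanded when the call began, along the tool's axes at that moment; what a row does not reach only later rows make up. A row lasts 1/12 s, in which the tool goes at most 41.7 mm and 7.16 degrees, less where a joint would pass 70% of its speed; a pose out of reach is approached as far as the arm can. A call with a gripper value outside its range is refused whole. The fingers move at their own pace and stop on an object; FORCE is the grip in N (left out, the last holds). Time passes only in rows, so rows that repeat a pose let the fingers close. It gives the time, the measured TCP pose, the force, the opening and the grip force at its end, in the units of the state.
- r.state(): the state, without advancing time (a new reading comes with each control period).
- vision.snapshot(name): name is "scene" or "top" or "wrist"; returns a dict with "img" (480x640x3 uint8, red, green, blue), "depth" (480x640 float32, mm along the optical axis (not along the pixel's ray), 0 where there is no reading), "mtx" (3x3 intrinsics, pixels), "R" (3x3) and "t" (3): a world point X has camera coordinates R X + t; the wrist camera has in their place "tool_from_camera" (4x4, takes a point from camera to tool coordinates, whose origin is the TCP and whose axes are the flange's). Camera axes: x right, y down, z forward; pixel columns grow to the right and rows downward; lengths in mm; the calibration is good to about 2 mm. The wrist camera is an equidistant fisheye: a pixel r from the principal point sees the ray r / f radians off the axis. A picture is of the moment at which its call begins: read the wrist's pose just before it.
- r.finish_job(): hands the job in; it is judged then, once.
Trained networks look in a picture, given as the dict that the camera call returned (one of the last four; its "shot" number tells which), for a name from the list of things; names that differ only in an ending like _2 or _b are one class to them, and where a whole thing is asked for, a point or a joint stands for the part that bears it (a point fixed in the world has none). Each returns a list of dicts, best first, with "p" (0 to 1); they miss things now and then, are a little off and sometimes report something else, mostly with a low value. They report only what shows in the picture. A call takes as long as a camera call.
- finder.look_for(query, picture): "box" ([left, top, right, bottom] in pixels, round what is visible of it).
- finder.mark_of(query, picture): "at" ([column, row] in pixels: a listed point, or the origin of a listed thing).
The state is a dict: "clock": time; "joint_pos": joint angles; "dq": joint speeds; "joint_efforts": joint torques, N m; "tcp_pos": TCP position; "tool_rot": TCP orientation; "wrist_force": force on the tool from outside, world axes, zero at the start; "ft_torque": the same for the moment, N m; "width": finger opening in mm; "grip_force": force on a finger pad.
Only numpy, scipy, OpenCV 4.12 (cv2) and the standard library are available. Lean on these libraries where they do the work, as an engineer would, in place of code of your own. Each camera call takes 0.05 s, during which the arm holds its last target. There are 200 camera calls.

### The job

Two small bench cabinets stand with their purple doors open. Push the door of the cabinet that holds the yellow tube rack fully shut, so that it clicks home on its catch and stays shut by itself. Leave the door of the other cabinet, the one with the green-lidded tip box inside, standing open just as it is.

Things in the scene. Friction and masses are not known exactly. Their poses are not given: they have to be found in the camera images.
- rack_cabinet: White cabinet with clear roof and back holding a yellow tube rack; carcass 200 deep (x), 220 wide (y), 200 mm high, fixed. Origin: centre of its underside, on the bench. Its x points from the open front (facing the robot) to the back, y to the left of someone facing it, z up. The door's vertical hinge axis is at x -115, y +110 mm, in the plane of the door's outer face.
- rack_door (a joint): Its door's angle a, rad: 0 shut, 0.5 to 1.1 at first. From the hinge the door runs along (-sin a, -cos a) in the cabinet's x, y; its outer face looks along (-cos a, sin a). Light friction; stays where left. From 0.08 rad a ball catch resists (about 4 N at the free edge); past 0.04 it snaps to 0 and holds with about 3 N.
- rack_door_edge (a point): Top outer corner of that door's free edge, 220 mm from the hinge, 200 mm above the bench. The door is a flat purple-framed panel 220 wide, 200 high, 15 mm thick, top level with the roof. A black pull knob (22 mm across, standing out 22 mm) sits 200 mm from the hinge, 70 mm above the bench; the rest of the outer face is clear to push on.
- tips_door_edge (a point): Top outer corner of the free edge, 200 mm above the bench, of the other cabinet's open door. That cabinet is alike in make, size and hinge side, but holds a grey tip box with a green lid; its door must stay as it is.

How it is judged (in metres and radians):
At the end, for the whole second after the job is handed in: The door of the cabinet with the yellow rack is seated on its catch (within 0.025 rad of shut, about 5 mm at the free edge) and at rest, and the other cabinet's door edge is within 20 mm of where it started (value of joint rack_door below 0.025 rad and velocity of joint rack_door between -0.05 and 0.05 rad/s and distance of tips_door_edge from where it was at the start of the episode below 0.02 m); the robot touches nothing.
It fails at once if the other cabinet's door is moved by more than 20 mm at its free edge (distance of tips_door_edge from where it was at the start of the episode above 0.02 m).
It also fails if it takes over 38 s, if anything falls off the work surface, if the arm or the gripper's body presses on something with over 40 N, if the wrist force passes 120 N, or if a joint passes its speed limit or range.

## Working session

There is one attempt and no reset: what is moved stays moved. The work goes in short steps, Python scripts to look and compute and a shell command to move; the robot and the scene stay as the last step left them, time stands still between calls to the robot, and variables do not carry over. Pictures are saved under pics/ and viewed, at most 10 in all, crops included, and the job is handed in when it is done.

```bash
mkdir -p pics; cat > h.py <<'E'
from workcell import r, vision, finder
import numpy as np, cv2
def world(s,px):
    u,v=px; d=s["depth"][int(round(v)),int(round(u))]
    c=np.linalg.inv(s["mtx"])@[u,v,1]*d
    return s["R"].T@(c-s["t"])
def proj(s,X):
    c=s["mtx"]@(s["R"]@np.array(X,float)+s["t"]); return c[:2]/c[2]
def onz(s,px,z):
    d=s["R"].T@np.linalg.inv(s["mtx"])@[px[0],px[1],1]; o=-s["R"].T@s["t"]
    return o+d*(z-o[2])/d[2]
E
python3 - <<'E'
from h import *
for n in ("scene","top"):
    s=vision.snapshot(n); cv2.imwrite(f"pics/{n}.png",s["img"][:,:,::-1])
    print(n,"cam",(-s["R"].T@s["t"]).round())
    for q,z in (("rack_cabinet",0),("rack_door_edge",200),("tips_door_edge",200)):
        for m in finder.mark_of(q,s)[:3]: print(q,m["p"],np.round(m["at"]),onz(s,m["at"],z).round(),world(s,m["at"]).round())
        for m in finder.look_for(q,s)[:2]: print("  box",q,m["p"],np.round(m["box"]))
st=r.state();print(st["clock"],st["tcp_pos"],st["tool_rot"])
E
```

```text
scene cam [ 840. -390. 1335.]
  box rack_cabinet 0.62 [180. 235. 376. 398.]
rack_door_edge 0.89 [180. 234.] [ 425. -194.  200.] [ 351. -159.   -3.]
  box rack_door_edge 0.85 [177. 236. 287. 273.]
tips_door_edge 0.72 [251. 101.] [410. 134. 200.] [333. 227.  -0.]
  box tips_door_edge 0.77 [253.  81. 353. 148.]
top cam [ 569.  -12. 1100.]
  box rack_cabinet 0.91 [353. 157. 476. 360.]
rack_door_edge 0.82 [411. 358.] [ 423. -204.  200.] [ 391. -248.   -1.]
  box rack_door_edge 0.72 [353. 258. 424. 358.]
  box rack_door_edge 0.23 [354. 159. 477. 357.]
tips_door_edge 0.75 [240. 367.] [415. 133. 200.] [415. 133. 199.]
  box tips_door_edge 0.68 [167. 282. 256. 366.]
0.7 [251.88146862 572.00961037 248.3655949 ] [2.05913713e-01 9.78570151e-01 4.13943031e-05 6.23975123e-06]
```

View pics/top.png

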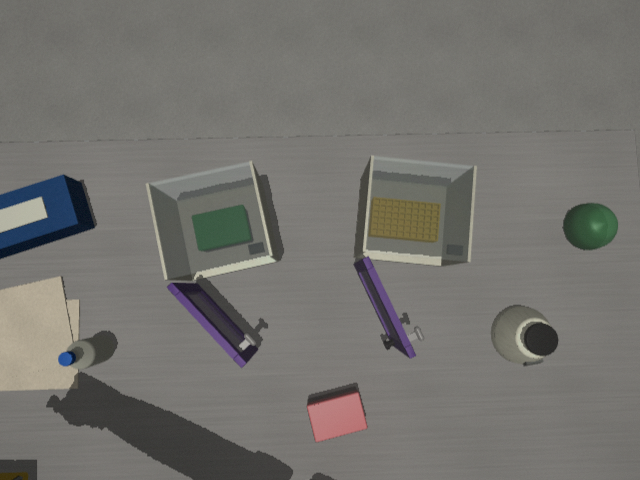

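View pics/scene.png

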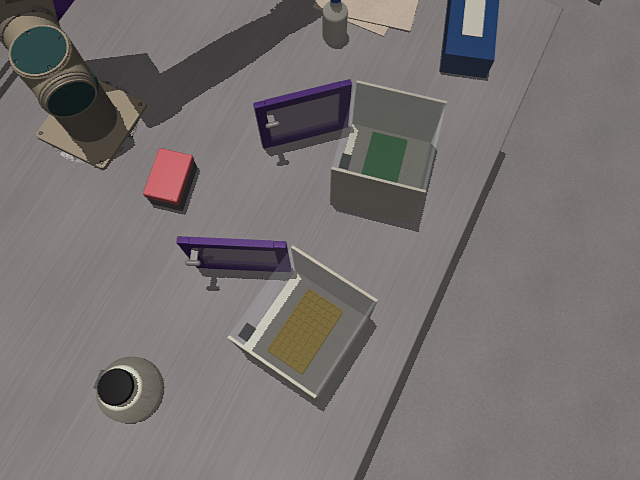

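The right-hand cabinet in the top view holds the yellow rack. Its door runs from the hinge at about (357,260) to the free edge at about (411,357), with its outer face to the left. The tip-box door edge is at about (240,367), and there is a red box at (337,413). Next I'll work out the geometry.

```bash
cat >> h.py <<'E'
def totool(st,X):
    from scipy.spatial.transform import Rotation as R
    return R.from_quat(st["tool_rot"]).inv().apply(np.array(X)-st["tcp_pos"])/1000
E
python3 - <<'E'
from h import *
s=vision.snapshot("top")
for n,p in dict(red=(337,413),bottle=(525,340),bluecap=(67,358),bluebox=(60,200)).items(): print(n,world(s,p).round())
# door top surface: world points with z 190-210 that are purple
v,u=np.mgrid[0:480,0:640]; d=s["depth"]
P=(np.linalg.inv(s["mtx"])@np.stack([u.ravel(),v.ravel(),np.ones(u.size)])*d.ravel()).T
W=((P-s["t"])@s["R"]).reshape(480,640,3)
i=s["img"].astype(int); pur=(i[...,2]>i[...,1]+25)&(i[...,0]>i[...,1]+10)
m=pur&(abs(W[...,2]-200)<8)&(d>0)
for nm,lo,hi in (("rack",330,440),("tips",150,270)):
    q=W[m&(u>lo)&(u<hi)][:,:2].astype(np.float32)
    rc=cv2.minAreaRect(q); print(nm,len(q),rc); print(cv2.boxPoints(rc).round())
# cabinet rim
m=(i.min(2)>120)&(abs(W[...,2]-200)<8)&(u>345)&(u<490)&(v<290)
q=W[m][:,:2].astype(np.float32); rc=cv2.minAreaRect(q); print(len(q),rc,cv2.boxPoints(rc).round())
E
```

```text
red [285. -61.  69.]
bottle [ 439. -478.  111.]
bluecap [438. 490. 163.]
bluebox [783. 559.  77.]
rack 791 ((524.6644287109375, -164.63543701171875), (218.29039001464844, 15.41457748413086), 23.65956687927246)
[[ 422. -201.]
 [ 428. -215.]
 [ 628. -128.]
 [ 622. -114.]]
tips 881 ((499.99420166015625, 199.82098388671875), (217.41908264160156, 15.506977081298828), 41.856197357177734)
[[414. 133.]
 [424. 122.]
 [586. 267.]
 [576. 278.]]
2079 ((722.8456420898438, -237.3410186767578), (220.55511474609375, 201.15391540527344), 83.00372314453125) [[ 610. -335.]
 [ 809. -359.]
 [ 836. -140.]
 [ 636. -116.]]
```

```bash
cat > plan.py <<'E'
from h import *
from scipy.spatial.transform import Rotation as R
H=np.array([622,-114.]); yaw=-.1216; c,s_=np.cos(yaw),np.sin(yaw); M=np.array([[c,-s_],[s_,c]])
st=r.state(); T=R.from_quat(st["tool_rot"]).as_matrix()
def pt(a,gap=0,rad=185,z=165):
    d=M@[-np.sin(a),-np.cos(a)]; n=M@[-np.cos(a),np.sin(a)]
    h=11*abs(n@T[:2,0])+14.5*abs(n@T[:2,1])
    return np.array([*(H+rad*d+n*(h+gap)),z])
def show(l,X): print(l,np.round(X),totool(st,X).round(3))
print(st["clock"],st["tcp_pos"].round(1) if hasattr(st["tcp_pos"],"round") else st["tcp_pos"],st["wrist_force"],st["width"])
show("high",pt(1.04,50,z=300)); show("pre",pt(1.04,50))
for a in (1.04,.9,.8,.7,.6,.5,.4,.3,.2,.15,.1,.07,.04,.02,0): show(a,pt(a))
E
python3 plan.py
```

```text
0.75 [251.9 572.  248.4] [ 0.75628701 -0.38770052  0.2205161 ] 85.30780440596662
high [ 425. -125.  300.] [-0.44  -0.568 -0.052]
pre [ 425. -125.  165.] [-0.44  -0.568  0.083]
1.04 [ 445. -171.  165.] [-0.476 -0.602  0.083]
0.9 [ 455. -196.  165.] [-0.495 -0.621  0.083]
0.8 [ 465. -213.  165.] [-0.511 -0.632  0.083]
0.7 [ 476. -228.  165.] [-0.527 -0.642  0.083]
0.6 [ 489. -243.  165.] [-0.545 -0.651  0.083]
0.5 [ 503. -256.  165.] [-0.564 -0.657  0.083]
0.4 [ 519. -268.  165.] [-0.583 -0.661  0.083]
0.3 [ 536. -278.  165.] [-0.603 -0.664  0.083]
0.2 [ 552. -286.  165.] [-0.62  -0.664  0.083]
0.15 [ 560. -289.  165.] [-0.629 -0.664  0.083]
0.1 [ 568. -291.  165.] [-0.637 -0.663  0.083]
0.07 [ 573. -293.  165.] [-0.643 -0.662  0.083]
0.04 [ 578. -294.  165.] [-0.648 -0.661  0.083]
0.02 [ 582. -295.  165.] [-0.651 -0.661  0.083]
0 [ 585. -296.  165.] [-0.655 -0.66   0.083]
```

```bash
python3 -m creep '[[[0,0,0],[-0.02,-0.025,-0.02],0],[[0,0,0],[-0.04,-0.05,-0.04],0],[[0,0,0],[-0.06,-0.08,-0.052],0],[[0,0,0],[-0.08,-0.11,-0.052],0],[[0,0,0],[-0.1,-0.14,-0.052],0],[[0,0,0],[-0.12,-0.165,-0.052],0],[[0,0,0],[-0.14,-0.19,-0.052],0],[[0,0,0],[-0.16,-0.215,-0.052],0],[[0,0,0],[-0.18,-0.24,-0.052],0],[[0,0,0],[-0.2,-0.265,-0.052],0],[[0,0,0],[-0.22,-0.29,-0.052],0],[[0,0,0],[-0.23,-0.3,-0.052],0]]'; python3 plan.py | head -4
```

```text
clock: 1.75
tcp_pos: [341.5, 202.0, 300.5]
tool_rot: [0.207, 0.978, -0.0, 0.0]
wrist_force: [0.3, 1.4, 0.4]
width: 0.0
grip_force: 0.0
1.75 [341.5 202.  300.5] [0.25748078 1.41935232 0.36866776] 0.0030016396234029854
high [ 425. -125.  300.] [-0.209 -0.265  0.001]
pre [ 425. -125.  165.] [-0.209 -0.265  0.136]
1.04 [ 445. -171.  165.] [-0.246 -0.299  0.136]
```

```bash
python3 -m creep '[[[0,0,0],[-0.024,-0.03,0],0],[[0,0,0],[-0.048,-0.06,0],0],[[0,0,0],[-0.072,-0.09,0],0],[[0,0,0],[-0.096,-0.12,0],0],[[0,0,0],[-0.12,-0.15,0],0],[[0,0,0],[-0.144,-0.18,0],0],[[0,0,0],[-0.168,-0.21,0],0],[[0,0,0],[-0.192,-0.24,0],0],[[0,0,0],[-0.209,-0.265,0.02],0],[[0,0,0],[-0.209,-0.265,0.055],0],[[0,0,0],[-0.209,-0.265,0.09],0],[[0,0,0],[-0.209,-0.265,0.12],0]]'; python3 - <<'E'
from h import *
s=vision.snapshot("top"); cv2.imwrite("pics/t2.png",s["img"][150:480,130:570,::-1])
E
python3 plan.py
```

```text
clock: 2.75
tcp_pos: [425.7, -122.8, 178.8]
tool_rot: [0.207, 0.978, 0.0, 0.0]
wrist_force: [-0.1, -0.1, -0.3]
width: 0.0
grip_force: 0.0
2.8 [ 421.4 -120.6  172.9] [-2.38683858  1.20938013 -4.59093541] -0.06459850866634292
high [ 425. -125.  300.] [-0.004 -0.003 -0.127]
pre [ 425. -125.  165.] [-0.006 -0.003  0.008]
1.04 [ 445. -171.  165.] [-0.042 -0.037  0.007]
0.9 [ 455. -196.  165.] [-0.061 -0.055  0.007]
0.8 [ 465. -213.  165.] [-0.077 -0.067  0.007]
0.7 [ 476. -228.  165.] [-0.093 -0.077  0.007]
0.6 [ 489. -243.  165.] [-0.111 -0.085  0.007]
0.5 [ 503. -256.  165.] [-0.13  -0.091  0.006]
0.4 [ 519. -268.  165.] [-0.149 -0.096  0.006]
0.3 [ 536. -278.  165.] [-0.169 -0.098  0.006]
0.2 [ 552. -286.  165.] [-0.186 -0.098  0.006]
0.15 [ 560. -289.  165.] [-0.195 -0.098  0.006]
0.1 [ 568. -291.  165.] [-0.203 -0.097  0.006]
0.07 [ 573. -293.  165.] [-0.209 -0.096  0.006]
0.04 [ 578. -294.  165.] [-0.214 -0.095  0.006]
0.02 [ 582. -295.  165.] [-0.217 -0.095  0.006]
0 [ 585. -296.  165.] [-0.221 -0.094  0.005]
```

View pics/t2.png

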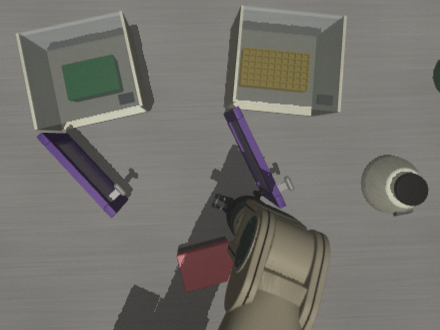

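The arm is poised to the left of the rack door, with the fingers near crop (222,203), and both doors look unchanged. I'll check whether that small force is contact or just settling.

```bash
python3 -m creep '[[[0,0,0],[0,0,0],0],[[0,0,0],[0,0,0],0],[[0,0,0],[0,0,0],0]]'; python3 - <<'E'
from h import *
print(r.state()["tool_rot"],r.state()["joint_pos"])
s=vision.snapshot("scene"); cv2.imwrite("pics/s2.png",s["img"][0:400,0:480,::-1])
E
python3 plan.py
```

```text
clock: 3.05
tcp_pos: [427.7, -122.6, 182.7]
tool_rot: [0.206, 0.979, -0.0, 0.002]
wrist_force: [0.6, 0.6, 0.8]
width: 0.0
grip_force: 0.0
[ 2.05733222e-01  9.78605752e-01 -4.71811964e-04  2.09768122e-03] [-4.24687151e-01 -2.36844396e-04 -4.92173046e-01  1.07455998e+00
 -1.61909856e-05 -1.02604181e-02]
3.1 [ 428.  -122.7  182.9] [ 0.37215222 -0.21154496 -0.30741503] -0.11527994628759244
high [ 425. -125.  300.] [ 0.001 -0.003 -0.117]
pre [ 425. -125.  165.] [ 0.002 -0.003  0.018]
1.04 [ 445. -171.  165.] [-0.035 -0.037  0.018]
0.9 [ 455. -196.  165.] [-0.054 -0.056  0.018]
0.8 [ 465. -213.  165.] [-0.07  -0.068  0.018]
0.7 [ 476. -228.  165.] [-0.086 -0.078  0.018]
0.6 [ 489. -243.  165.] [-0.104 -0.086  0.018]
0.5 [ 503. -256.  165.] [-0.123 -0.092  0.019]
0.4 [ 519. -268.  165.] [-0.142 -0.097  0.019]
0.3 [ 536. -278.  165.] [-0.162 -0.099  0.019]
0.2 [ 552. -286.  165.] [-0.179 -0.099  0.019]
0.15 [ 560. -289.  165.] [-0.188 -0.099  0.019]
0.1 [ 568. -291.  165.] [-0.196 -0.098  0.019]
0.07 [ 573. -293.  165.] [-0.201 -0.097  0.019]
0.04 [ 578. -294.  165.] [-0.206 -0.097  0.019]
0.02 [ 582. -295.  165.] [-0.21  -0.096  0.019]
0 [ 585. -296.  165.] [-0.213 -0.095  0.019]
```

View pics/s2.png

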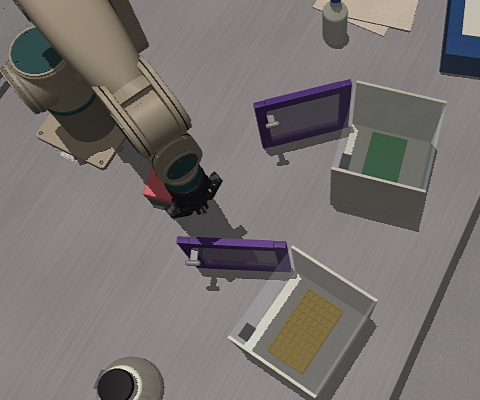

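The force was only settling: the gripper hangs clear in front of the outer face of the rack door, near (195,190). Now I'll lower it and sweep the door to about 0.35 rad.

```bash
python3 -m creep '[[[0,0,0],[0,-0.003,0.017],0],[[0,0,0],[-0.018,-0.02,0.017],0],[[0,0,0],[-0.035,-0.037,0.017],0],[[0,0,0],[-0.045,-0.047,0.017],0],[[0,0,0],[-0.056,-0.057,0.017],0],[[0,0,0],[-0.07,-0.068,0.017],0],[[0,0,0],[-0.086,-0.078,0.017],0],[[0,0,0],[-0.104,-0.086,0.017],0],[[0,0,0],[-0.123,-0.092,0.017],0],[[0,0,0],[-0.14,-0.097,0.017],0],[[0,0,0],[-0.152,-0.098,0.017],0],[[0,0,0],[-0.152,-0.098,0.017],0]]'; python3 plan.py|tail -8;  python3 - <<'E'
from h import *
s=vision.snapshot("top"); cv2.imwrite("pics/t3.png",s["img"][150:480,130:570,::-1])
E
```

```text
clock: 4.1
tcp_pos: [528.3, -275.1, 164.5]
tool_rot: [0.206, 0.979, -0.001, 0.002]
wrist_force: [0.9, -0.1, 0.2]
width: 0.5
grip_force: 0.0
0.3 [ 536. -278.  165.] [-0.008  0.    -0.   ]
0.2 [ 552. -286.  165.] [-0.026 -0.    -0.   ]
0.15 [ 560. -289.  165.] [-0.034  0.    -0.   ]
0.1 [ 568. -291.  165.] [-0.043  0.001 -0.   ]
0.07 [ 573. -293.  165.] [-0.048  0.002 -0.   ]
0.04 [ 578. -294.  165.] [-0.053  0.003 -0.   ]
0.02 [ 582. -295.  165.] [-0.057  0.003 -0.   ]
0 [ 585. -296.  165.] [-0.06   0.004 -0.   ]
```

View pics/t3.png

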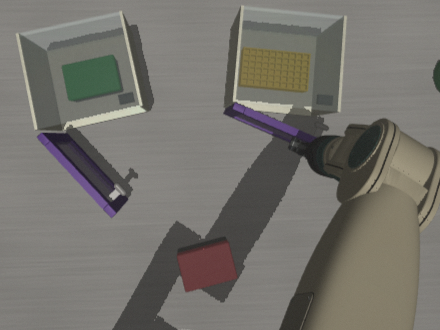

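The door now runs from (230,108) to about (310,140), nearly shut, and the tip-box door hasn't moved. I'll push it through the catch.

```bash
python3 -m creep '[[[0,0,0],[-0.009,0,0],0],[[0,0,0],[-0.018,0,0],0],[[0,0,0],[-0.027,0,0],0],[[0,0,0],[-0.035,0,0],0],[[0,0,0],[-0.043,0.001,0],0],[[0,0,0],[-0.048,0.002,0],0],[[0,0,0],[-0.053,0.003,0],0],[[0,0,0],[-0.057,0.003,0],0],[[0,0,0],[-0.06,0.004,0],0],[[0,0,0],[-0.06,0.004,0],0],[[0,0,0],[-0.06,0.004,0],0]]'; python3 plan.py|tail -2
```

```text
clock: 5.07
tcp_pos: [579.3, -293.3, 162.7]
tool_rot: [0.206, 0.979, -0.001, -0.003]
wrist_force: [-9.4, -0.1, 2.7]
width: 0.4
grip_force: 0.0
0.02 [ 582. -295.  165.] [-0.003 -0.001 -0.002]
0 [ 585. -296.  165.] [-0.006 -0.    -0.002]
```

```bash
python3 -m creep '[[[0,0,0],[-0.002,0,0],0],[[0,0,0],[-0.004,0,0],0],[[0,0,0],[-0.004,0,0],0],[[0,0,0],[-0.004,0,0],0]]'
```

```text
clock: 5.4
tcp_pos: [579.4, -293.3, 162.5]
tool_rot: [0.206, 0.979, 0.0, -0.007]
wrist_force: [-19.0, 2.8, 9.0]
width: 0.4
grip_force: 0.0
```

The tool has stopped advancing while the force rises, so the door is against its stop. Backing off straight out.

```bash
python3 -m creep '[[[0,0,0],[0.008,0,0],0],[[0,0,0],[0.02,0,0],0],[[0,0,0],[0.04,0,0],0],[[0,0,0],[0.07,0,0],0],[[0,0,0],[0.1,0,0],0],[[0,0,0],[0.13,0,0],0],[[0,0,0],[0.15,0,0],0],[[0,0,0],[0.15,0,0],0],[[0,0,0],[0.15,0,0],0],[[0,0,0],[0.15,0,0],0]]'; python3 - <<'E'
from h import *
s=vision.snapshot("top"); cv2.imwrite("pics/t4.png",s["img"][150:480,130:570,::-1])
v,u=np.mgrid[0:480,0:640]; d=s["depth"]
P=(np.linalg.inv(s["mtx"])@np.stack([u.ravel(),v.ravel(),np.ones(u.size)])*d.ravel()).T
W=((P-s["t"])@s["R"]).reshape(480,640,3)
i=s["img"].astype(int); pur=(i[...,2]>i[...,1]+25)&(i[...,0]>i[...,1]+10)
m=pur&(abs(W[...,2]-200)<8)&(d>0)
for lo,hi in ((330,490),(150,270)):
    q=W[m&(u>lo)&(u<hi)][:,:2].astype(np.float32); print(len(q),cv2.boxPoints(cv2.minAreaRect(q)).round().tolist())
print("expected shut edge",[622-220*.121,-114-220*.993])
E
```

```text
clock: 6.23
tcp_pos: [450.1, -235.6, 164.1]
tool_rot: [0.206, 0.979, -0.001, 0.002]
wrist_force: [-0.4, -0.2, 0.2]
width: 0.2
grip_force: 0.0
803 [[595.0, -332.0], [610.0, -334.0], [639.0, -116.0], [623.0, -114.0]]
884 [[415.0, 132.0], [425.0, 121.0], [586.0, 267.0], [575.0, 279.0]]
expected shut edge [595.38, -332.46000000000004]
```

View pics/t4.png

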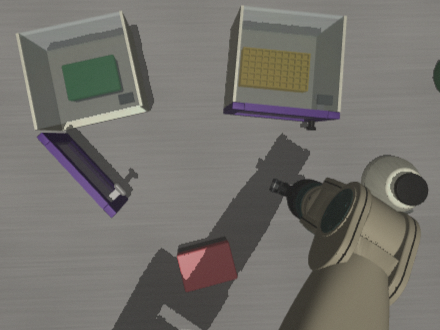

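The rack door lies flush along (225,105) to (340,118), its edge within 1 mm of the expected shut position. The tip-box door is unchanged and the tool is free, so I'm handing in.

```bash
python3 -c "
from workcell import r
print(r.finish_job())"
```

```text
the job is handed in; nothing more can be done
None
```

I pushed the yellow-rack cabinet's door shut and handed the job in at about 6 s; the last picture shows its edge within 1 mm of the computed shut position after the arm backed off, and the tip-box door within about 1 mm of where it started (the hand-in call returned no verdict).

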